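# Weigh a box of staples on the two-pan balance

### The job

Weigh the box of staples on the two-pan balance: put the box flat on the square plate, then stand weights from the desk in the round dish, gently, until the beam comes to rest level, with the pointer between the two long marks of the dial. Leave the weights you do not need on the desk, and do not disturb the other things.

Things in the scene. Friction and masses are not known exactly. Their poses are not given: they have to be found in the camera images.
- balance: Two-pan balance, fixed. Grey foot 100 (its x) by 230 (its y) by 32 mm; origin under its centre on the desk. +y points along the beam to the square plate, -y to the round dish. White dial 66 mm wide at the middle, top 164 mm up; a black pointer moves before it on the -x side. Pivot 78 mm up, arms 110 mm to each pan; pans stay horizontal as the beam tips.
- beam (a joint): Tip of the beam, rad: 0 level, positive: square plate down, dish up; stops at +-0.33. A spring levels the empty beam. It tips 0.003 rad (times the cosine of the tip) per gram that the plate carries more than the dish (30 g = one short dial mark), up to the stops, wherever the load stands on its pan. Long dial marks at +-0.06 rad. Comes to rest in about 1.5 s.
- plate_floor (a point): Centre of the upper face of the square plate (98 x 96 mm, flat steel, no rim), 112 mm above the desk when level; moves with the plate: about 36 mm up or down at the stops. It yields under about 1 N.
- dish_floor (a point): Centre of the inner floor of the round steel dish (flat floor about 82 mm in diameter, rim 96 mm in diameter and 3 mm above the floor), 112 mm above the desk when level; moves with the dish: about 36 mm up or down at the stops. It yields under about 1 N.
- staple_box_mid (a point): Small closed cardboard box of staples, 41 (its x) by 74 (its y) by 27 (z) mm, lying flat; the point is its centre, 13.5 mm above its underside. Its mass is unknown: 78 to 192 g, so one weight or two together always level the beam. Grasp it across x.
- weight_large_mid (a point): The large weight of three: upright steel cylinder with a small knob on top, 32 mm in diameter and 42 mm high, 120 g. The point is its centre, half-way up; z points up. The cylinder below the knob is the lower 64 percent of the height and has the full diameter.
- weight_middle_mid (a point): The middle weight of three: upright steel cylinder with a small knob on top, 26 mm in diameter and 34 mm high, 60 g. The point is its centre, half-way up; z points up. The cylinder below the knob is the lower 64 percent of the height and has the full diameter.
- weight_small_mid (a point): The small weight of three: upright steel cylinder with a small knob on top, 20 mm in diameter and 28 mm high, 30 g. The point is its centre, half-way up; z points up. The cylinder below the knob is the lower 64 percent of the height and has the full diameter.
- eraser: Bystander, to be left alone: white eraser in a grey sleeve, 23x52x13 mm; origin under its centre.
- staple_remover: Bystander, to be left alone: claw staple remover, 39x56x20 mm; origin under its centre.
- pen_2: Bystander, to be left alone: green pencil, 7x160x7 mm; origin under its centre.
- glue_stick: Bystander, to be left alone: glue stick lying on its side, 28x95x28 mm; origin under its centre.
- loose_clip: Bystander, to be left alone: black binder clip, 41x51x21 mm; origin under its centre.
- tape_roll: Bystander, to be left alone: roll of tape lying flat, 104 mm across, 25 mm high; origin under its centre.
- rubber_stamp: Bystander, to be left alone: wooden rubber stamp standing on its face, 28x58x73 mm; origin under its centre.
Things that resemble listed ones, but are neither listed nor needed, are in the scene too. Leave any blue, turquoise or yellow look-alike of the part that bears staple_box_mid alone.

How it is judged:
By the outcome, as a careful person would: the job done as asked, in the order asked, and still so for the second after the job is handed in, with the robot touching nothing.
It also fails if it takes over 70 s, if anything falls off the work surface, if the arm or the gripper's body presses on something with over 40 N, if the wrist force passes 120 N, or if a joint passes its speed limit or range.

### The arm

A 6-joint arm with a two-finger parallel gripper is mounted at the origin on a cart in front of the work surface, level with it; the furniture and walls round the work are solid. World frame = base frame: x ahead of the robot, y to its left, z up, the work surface at z = 0. Lengths are in m, angles in degrees, forces in N, time in s.
With the tool pointing down it reaches from about 0.4 to 0.825 m from the base axis. Payload 7 kg.
Tool frame: the origin (TCP) lies midway between the tips of the shut fingers; the grasp point (between the pads) lies 19 mm behind it; z points along the fingers, y is the line along which they close (so a half turn about z gives the same grasp; the last joint's range is limited). The gripper opens to 88 mm and grips with 3 to 60 N. Pads are 19 mm wide; open, the fingers measure 130 mm over their backs; the gripper's body (78 mm by 193 mm) begins 47 mm behind the grasp point.
Start: joints at [92.939, 20.546, 0.682, 0, -70.136, -16.507], TCP at [0.158, 0.656, 0.227] pointing down, gripper open.
Joint ranges: [-176.03, 176.03], [-82.01, 121.73], [-58.28, 71.71], [-173.87, 95.51], [-174.79, -0.11], [-173.66, 173.66]. Speed limits (degrees/s): [136.94, 136.94, 172.46, 180, 180, 180].

### API

Orientations are given as [roll, pitch, yaw] about the fixed x, y, z axes, in that order (R = Rz(yaw) Ry(pitch) Rx(roll)).
In Python, from bench import r, viewer, workorder gives the robot as it stands. The module is installed in compiled form; this text tells all that it offers.
- The arm moves only by the tool drive_tool, never from a script. Its argument "motion" is one flat list of numbers, 7 for each row, row after row: the shift along the tool's x, y, z in units of 0.2 m (1.0 is 0.2 m), then the turn, a rotation vector about the tool's x, y, z in units of pi rad (1.0 is pi rad), then the finger opening in mm, from 0 to 87.6. A call has 1 to 10 rows; each row is the pose to reach, as a shift and turn from the pose commanded when the call began, along the tool's axes at that moment, turning the shorter way round; what a row does not reach only later rows make up. A row lasts 1/8 s, in which the tool goes at most 62.5 mm and 10.7 degrees, less where a joint would pass 70% of its speed; a pose out of reach is approached as far as the arm can. A call with a number of a shift or a turn outside -1 to 1 is refused whole. A call with a gripper value outside its range is refused whole. The fingers move at their own pace and stop on an object; "newtons" is the grip in N (left out, the last holds). Time passes only in rows, so rows that repeat a pose let the fingers close. It gives the time, the measured TCP pose, the force, the opening and the grip force at its end, in the units of the state.
- r.get_obs(): the state, without advancing time (a new reading comes with each control period).
- viewer.capture(name): name is "scene" or "top" or "wrist"; returns a dict with "pixels" (384x512x3 uint8, red, green, blue), "mtx" (3x3 intrinsics, pixels), "R" (3x3) and "t" (3): a world point X has camera coordinates R X + t; the wrist camera has in their place "hand_eye" (4x4, takes a point from camera to tool coordinates, whose origin is the TCP and whose axes are the flange's). Camera axes: x right, y down, z forward; pixel columns grow to the right and rows downward; lengths in m; the calibration is good to about 2 mm. A picture is of the moment at which its call begins: read the wrist's pose just before it. There is no depth.
- workorder.sign_off(): hands the job in; it is judged then, once.
The state is a dict: "time": time; "joints": joint angles; "dq": joint speeds; "tau": joint torques, N m; "tcp_pos": TCP position; "eef_rot": TCP orientation; "force": force on the tool from outside, world axes, zero at the start; "wrist_torque": the same for the moment, N m; "finger_gap": finger opening in m; "finger_force": force on a finger pad.
Only numpy, scipy, OpenCV 4.12 (cv2) and the standard library are available. Lean on these libraries where they do the work, as an engineer would, in place of code of your own. Each camera call takes 0.05 s, during which the arm holds its last target. There are 200 camera calls.

## Working session

There is one attempt and no reset: what is moved stays moved. The work goes in short steps, Python scripts to look and compute and a tool call to move; the robot and the scene stay as the last step left them, time stands still between calls to the robot, and variables do not carry over. Pictures are saved under pics/ and viewed, at most 10 in all, crops included, and the job is handed in when it is done.

Besides the shell and the picture viewer there is one more tool, called after ">>>" as name(argument=value, ...) on one line, values as JSON. drive_tool: Moves the arm, as the interface text tells. Shifts and turns lie within -1 to 1; 1 stands for 0.2 m of shift or pi rad of turn. Its arguments: {"type":"object","properties":{"motion":{"type":"array","items":{"type":"number"}},"newtons":{"type":"number"}},"required":["motion"]}

```bash
mkdir -p pics
cat > h.py <<'E'
import numpy as np, cv2
from bench import r, viewer, workorder
from scipy.spatial.transform import Rotation as Ro
def pt(c,u,v,z):
    d=c['R'].T@np.linalg.solve(c['mtx'],[u,v,1.]); o=-c['R'].T@c['t']
    return (o+d*(z-o[2])/d[2]).round(4)
def proj(c,X):
    p=c['mtx']@(c['R']@np.array(X)+c['t']); return (p[:2]/p[2]).round(1)
def save(n,c): cv2.imwrite('pics/'+n,c['pixels'][:,:,::-1])
def wcam():
    o=r.get_obs(); c=viewer.capture('wrist')
    T=np.eye(4); T[:3,:3]=Ro.from_euler('xyz',o['eef_rot'],degrees=True).as_matrix(); T[:3,3]=o['tcp_pos']
    M=np.linalg.inv(T@c['hand_eye']); c['R']=M[:3,:3]; c['t']=M[:3,3]; return c
E
python3 - <<'E'
from h import *
a=viewer.capture('scene');b=viewer.capture('top')
save('s.png',a);save('t.png',b)
import pickle;pickle.dump((a,b),open('c.pkl','wb'))
print(-b['R'].T@b['t'],-a['R'].T@a['t'],b['mtx'])
o=r.get_obs();print(o)
E
```

```text
[0.42703576 0.01464033 1.40098908] [-0.39494954 -0.58593277  1.20939912] [[407.52843573   0.         259.94372787]
 [  0.         407.52843573 195.58996192]
 [  0.           0.           1.        ]]
{'time': 0.1, 'joints': array([ 9.29388108e+01,  2.05878265e+01,  6.38488828e-01, -1.63910027e-02,
       -7.01352546e+01, -1.65064935e+01]), 'dq': array([ 0.01631048, -0.07430767,  0.19955482,  0.04448562,  0.06005606,
        0.02854272]), 'tau': array([-2.18718931e-03, -5.84167564e+01,  2.93749917e+01,  7.01550141e+00,
        1.01355326e-02, -5.56692817e-05]), 'tcp_pos': array([0.15828751, 0.65573065, 0.22571095]), 'eef_rot': array([ 1.79914516e+02, -9.26241702e-03, -1.35732568e+01]), 'force': array([-0.03897439, -0.30982022, -0.80154352]), 'wrist_torque': array([ 0.00470379,  0.01742895, -0.00894357]), 'finger_force': 0.0, 'finger_gap': 0.08746389381808405}
```

```bash
python3 -c "
import cv2
cv2.imwrite('pics/t2.png',cv2.resize(cv2.imread('pics/t.png'),(800,600),interpolation=2))
cv2.imwrite('pics/s2.png',cv2.resize(cv2.imread('pics/s.png'),(800,600),interpolation=2))"
```

```text
(no output)
```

View pics/t2.png

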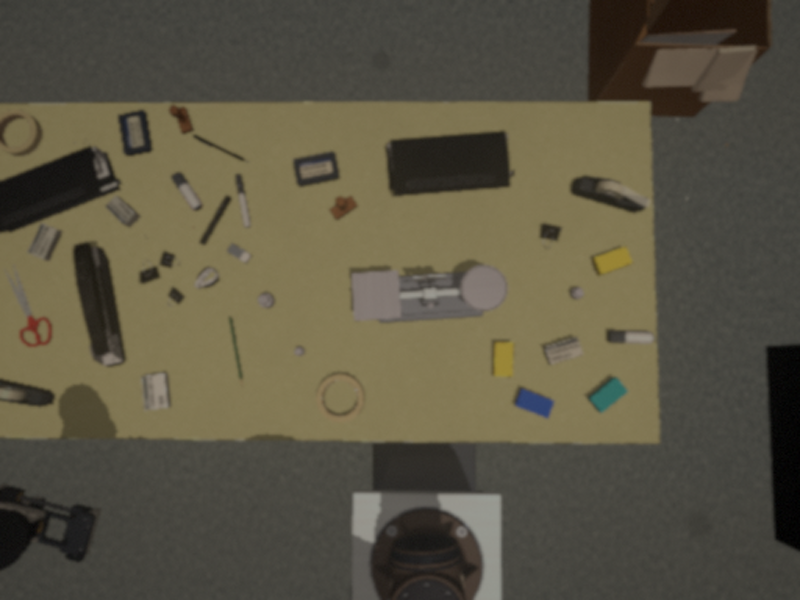

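View pics/s2.png

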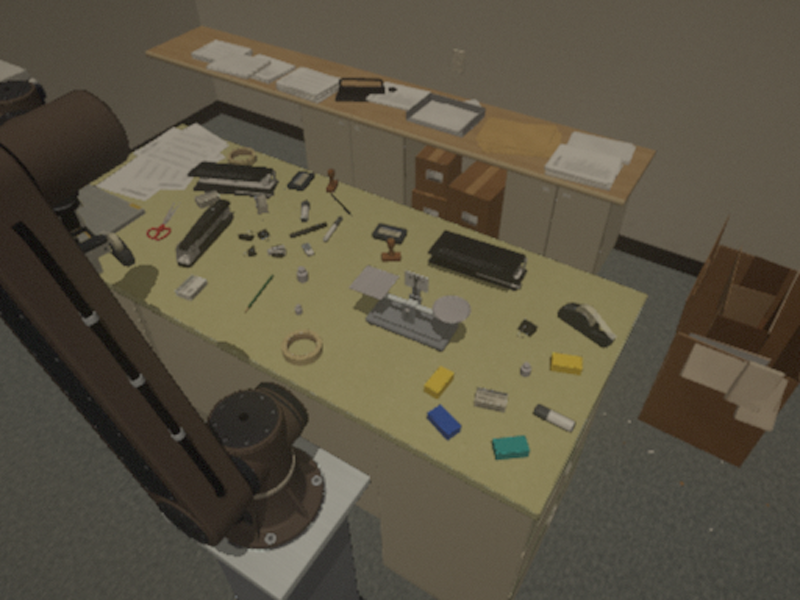

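The top view shows the robot at the bottom and the balance at about (430,292), with its plate on the left at (376,295) and its dish on the right at (483,287). The weights are at about (265,299), (299,351) and (575,292).

Things that could be taken for the staple box: white/striped (562,350), white (156,390), grey (44,242), blue (534,402), turquoise (607,394), yellow (503,358) and yellow (612,260). I choose (562,350) for its colour and size, and will check it in a close crop.

Run:
```python
from h import *
import pickle
a,b=pickle.load(open('c.pkl','rb'))
def crop(c,u,v,n=32):
    u=int(u/1.5625);v=int(v/1.5625);u=max(u,n)
    return cv2.resize(c['pixels'][v-n:v+n,u-n:u+n,::-1],(260,260),interpolation=cv2.INTER_CUBIC)
row1=[crop(b,562,350),crop(b,156,390),crop(b,44,242)]
row2=[crop(a,491,399),crop(a,192,287),crop(a,430,300,40)]
m=np.vstack([np.hstack(row1),np.hstack(row2)])
m=np.clip(m*1.5,0,255).astype(np.uint8)
cv2.imwrite('pics/m.png',m)
for n,u,v,z in [('box',562,350,.027),('blue',534,402,.027),('yel',503,358,.027),('white2',156,390,.027),('wA',265,299,.035),('wB',299,351,.025),('wC',575,292,.03),('plate',376,295,.112),('dish',483,287,.112),('tape',341,395,.025)]:
    print(n,pt(b,u/1.5625,v/1.5625,z))
```

```text
box [ 0.4592 -0.2897  0.027 ]
blue [ 0.3484 -0.2286  0.027 ]
yel [ 0.4413 -0.1635  0.027 ]
white2 [0.3676 0.584  0.027 ]
wA [0.5654 0.3508 0.035 ]
wB [0.4536 0.2763 0.025 ]
wC [ 0.584  -0.3188  0.03  ]
plate [0.5668 0.1047 0.112 ]
dish [ 0.5841 -0.113   0.112 ]
tape [0.3599 0.1836 0.025 ]
```

View pics/m.png

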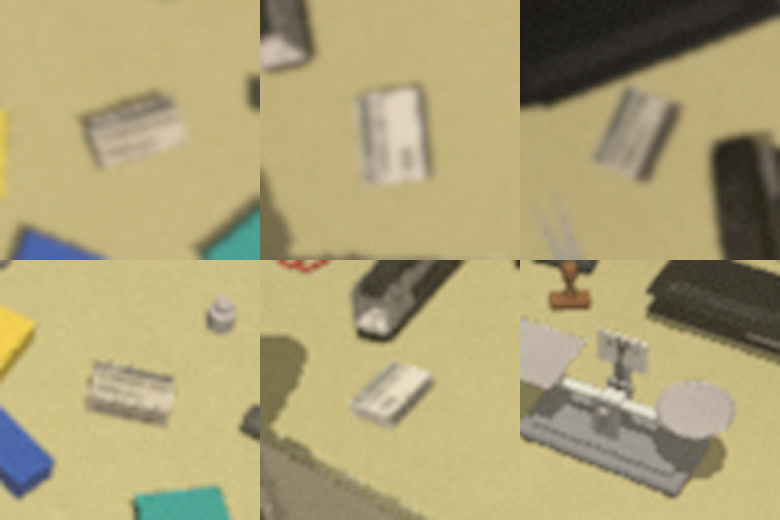

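The crops show two plausible boxes: the striped one at (562,350), lying among its coloured look-alikes, and a white one at (156,390) of about the same footprint. The wrist camera starts near the white one, so I'll look from there first.

Run:
```python
from h import *
c=wcam(); save('w0.png',c)
print(proj(c,[.37,.58,.02]), -c['R'].T@c['t'], c['R'])
o=r.get_obs()
R=Ro.from_euler('xyz',o['eef_rot'],degrees=True).as_matrix();print(R.round(3))
```

```text
[275.4 -29.8] [0.23494692 0.63815854 0.38352815] [[-0.23514168 -0.97196033  0.00123133]
 [-0.93036974  0.22544613  0.28911276]
 [-0.28128373  0.06683687 -0.95729426]]
[[ 0.972 -0.235 -0.   ]
 [-0.235 -0.972 -0.001]
 [ 0.     0.001 -1.   ]]
```

View pics/w0.png

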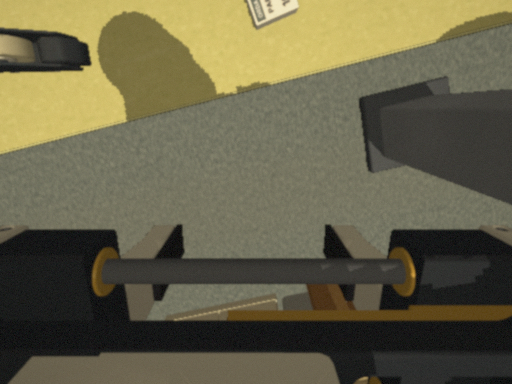

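The white box at (270,10) in the wrist view reads "PA…", so it is paper clips. The striped box at (562,350) stays my choice. I'll work out the waypoints to it.

```bash
cat >> h.py <<'E'
def plan(wps,start=None):
    if start is None:
        o=r.get_obs(); start=[*o['tcp_pos'],o['eef_rot'][2]]
    p=np.array(start,float)
    for w in wps:
        w=np.array(w,float); a=np.deg2rad(p[3]); d=w[:3]-p[:3]
        x=d[0]*np.cos(a)+d[1]*np.sin(a); y=d[0]*np.sin(a)-d[1]*np.cos(a)
        t=-((w[3]-p[3]+180)%360-180)/180
        print(w, 'x %.3f y %.3f z %.3f turn %.3f'%(x/.2,y/.2,-d[2]/.2,t)); p=w
E
python3 - <<'E'
from h import *
plan([(.31,.53,.25,-30),(.44,.38,.25,-45),(.5,.19,.25,-60),(.5,-.005,.25,-73),(.445,-.195,.2,-73)])
E
```

```text
[  0.31   0.53   0.25 -30.  ] x 0.885 y 0.433 z -0.121 turn 0.091
[  0.44   0.38   0.25 -45.  ] x 0.938 y 0.325 z -0.000 turn 0.083
[  0.5    0.19   0.25 -60.  ] x 0.884 y 0.460 z -0.000 turn 0.083
[ 5.0e-01 -5.0e-03  2.5e-01 -7.3e+01] x 0.844 y 0.488 z -0.000 turn 0.072
[  0.445  -0.195   0.2   -73.   ] x 0.828 y 0.541 z 0.250 turn -0.000
```

>>> drive_tool(motion=[0.885,0.433,-0.12,0,0,0.091,87,0.885,0.433,-0.12,0,0,0.091,87,0.885,0.433,-0.12,0,0,0.091,87,0.885,0.433,-0.12,0,0,0.091,87])

```text
time: 0.65
tcp_pos: [0.3125, 0.5282, 0.2514]
eef_rot: [-180.0, -0.0, -30.1]
force: [-0.7, 0.5, 0.2]
finger_gap: 0.0873
finger_force: 0.0
```

>>> drive_tool(motion=[0.938,0.325,0,0,0,0.083,87,0.938,0.325,0,0,0,0.083,87,0.938,0.325,0,0,0,0.083,87,0.938,0.325,0,0,0,0.083,87])

```text
time: 1.15
tcp_pos: [0.4417, 0.3781, 0.2504]
eef_rot: [180.0, -0.0, -45.1]
force: [-0.0, -0.1, -0.3]
finger_gap: 0.087
finger_force: 0.0
```

>>> drive_tool(motion=[0.884,0.46,0,0,0,0.083,87,0.884,0.46,0,0,0,0.083,87,0.884,0.46,0,0,0,0.083,87,0.884,0.46,0,0,0,0.083,87])

```text
time: 1.65
tcp_pos: [0.5008, 0.1884, 0.2506]
eef_rot: [180.0, 0.0, -60.0]
force: [-0.3, 0.1, -0.2]
finger_gap: 0.0871
finger_force: 0.0
```

>>> drive_tool(motion=[0.844,0.488,0,0,0,0.072,87,0.844,0.488,0,0,0,0.072,87,0.844,0.488,0,0,0,0.072,87,0.844,0.488,0,0,0,0.072,87])

```text
time: 2.15
tcp_pos: [0.5007, -0.0064, 0.2505]
eef_rot: [180.0, 0.0, -72.9]
force: [0.4, -0.1, -0.7]
finger_gap: 0.0871
finger_force: 0.0
```

>>> drive_tool(motion=[0.828,0.541,0.25,0,0,0,87,0.828,0.541,0.25,0,0,0,87,0.828,0.541,0.25,0,0,0,87,0.828,0.541,0.25,0,0,0,87,0.828,0.541,0.25,0,0,0,87,0.828,0.541,0.25,0,0,0,87])

```text
time: 2.9
tcp_pos: [0.4477, -0.1935, 0.2009]
eef_rot: [-180.0, -0.0, -72.7]
force: [-0.0, 0.1, -0.1]
finger_gap: 0.087
finger_force: 0.0
```

Run:
```python
from h import *
c=wcam(); save('w1.png',c)
o=r.get_obs();print(o['time'],o['tcp_pos'],o['eef_rot'])
```

```text
2.95 [ 0.44765634 -0.1934193   0.20089914] [-1.79958241e+02 -1.11688121e-02 -7.26849994e+01]
```

View pics/w1.png

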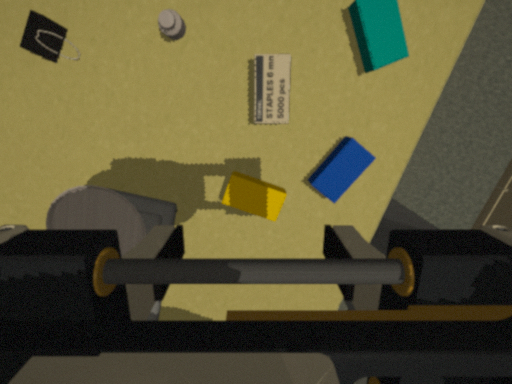

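The wrist view confirms the choice: the box at (272,88) is marked "STAPLES 6 mm". The middle weight is at (171,24), with the blue box at (342,168) and the yellow one at (254,195).

Run:
```python
from h import *
c=wcam(); 
for q in [(254,54),(291,54),(289.5,123.5),(251,123.5)]: print(pt(c,*q,.027))
g=cv2.cvtColor(c['pixels'],cv2.COLOR_RGB2HSV)
m=cv2.inRange(g,(0,0,0),(179,90,255)); m[:40]=0;m[135:]=0;m[:,:235]=0;m[:,310:]=0
ys,xs=np.nonzero(m);print(len(xs),xs.min(),xs.max(),ys.min(),ys.max())
rr=cv2.minAreaRect(np.c_[xs,ys].astype(np.float32));bx=cv2.boxPoints(rr);print(rr)
for q in bx: print(q,pt(c,*q,.027))
print('wC top',pt(c,170,18,.034))
```

```text
[ 0.4873 -0.321   0.027 ]
[ 0.4491 -0.3329  0.027 ]
[ 0.4262 -0.2633  0.027 ]
[ 0.4688 -0.2501  0.027 ]
2446 254 290 54 123
((272.0, 88.49999237060547), (35.99999237060547, 68.99998474121094), 0.0)
[254.       122.999985] [ 0.4657 -0.2516  0.027 ]
[254.  54.] [ 0.4873 -0.321   0.027 ]
[290.  54.] [ 0.4501 -0.3326  0.027 ]
[290.       122.999985] [ 0.4259 -0.264   0.027 ]
wC top [ 0.5793 -0.3263  0.034 ]
```

Run:
```python
from h import *
plan([(.4575,-.292,.07,-72),(.4575,-.292,.004,-72)],[.445,-.195,.2,-73])
plan([(.4575,-.292,.07,-72),(.4575,-.292,.004,-72)])
```

```text
[ 4.575e-01 -2.920e-01  7.000e-02 -7.200e+01] x 0.482 y 0.082 z 0.650 turn -0.006
[ 4.575e-01 -2.920e-01  4.000e-03 -7.200e+01] x 0.000 y -0.000 z 0.330 turn -0.000
[ 4.575e-01 -2.920e-01  7.000e-02 -7.200e+01] x 0.485 y 0.099 z 0.655 turn -0.004
[ 4.575e-01 -2.920e-01  4.000e-03 -7.200e+01] x 0.000 y -0.000 z 0.330 turn -0.000
```

>>> drive_tool(motion=[0.485,0.095,0.655,0,0,-0.005,64,0.485,0.095,0.655,0,0,-0.005,64,0.485,0.095,0.655,0,0,-0.005,64,0.485,0.095,0.655,0,0,-0.005,64,0.485,0.095,0.655,0,0,-0.005,64,0.485,0.095,0.655,0,0,-0.005,64])

```text
time: 3.75
tcp_pos: [0.4584, -0.2923, 0.071]
eef_rot: [-179.9, -0.1, -71.8]
force: [0.6, -0.2, -0.7]
finger_gap: 0.0642
finger_force: 0.0
```

>>> drive_tool(motion=[0,0,0.335,0,0,0,64,0,0,0.335,0,0,0,64,0,0,0.335,0,0,0,64,0,0,0.335,0,0,0,30,0,0,0.335,0,0,0,30,0,0,0.335,0,0,0,30,0,0,0.335,0,0,0,30,0,0,0.335,0,0,0,30], newtons=15)

```text
time: 4.75
tcp_pos: [0.4576, -0.2931, 0.0035]
eef_rot: [-180.0, -0.0, -71.9]
force: [-1.1, 1.8, 8.0]
finger_gap: 0.0406
finger_force: 15.0
```

Run:
```python
from h import *
import pickle
a,b=pickle.load(open('c.pkl','rb'))
# refine balance: plate / dish outlines in top view
h=cv2.cvtColor(b['pixels'],cv2.COLOR_RGB2HSV)
m=cv2.inRange(h,(0,0,70),(179,70,255))
for n,(x0,x1) in {'plate':(222,256),'dish':(290,328)}.items():
    k=np.zeros_like(m);k[160:212,x0:x1]=m[160:212,x0:x1]
    cs,_=cv2.findContours(k,0,1);q=max(cs,key=cv2.contourArea)
    print(n,cv2.boundingRect(q),cv2.minAreaRect(q))
print(h[170:206:3,225:330:5,1]);print(h[170:206:3,225:330:5,2])
```

```text
plate (225, 172, 31, 35) ((240.0, 189.0), (34.0, 30.0), 90.0)
dish (290, 169, 35, 35) ((307.0, 186.0), (34.0, 34.0), 90.0)
[[90 92 90 91 91 88 90 89 89 89 91 88 91 91 95 88 41 43 61 90 89]
 [87 80 63 57 53 46 78 92 93 91 94 87 86 86 80 42 30 30 32 72 90]
 [45 32 31 30 30 31 53 56 32 41 27 25 24 35 32 30 31 29 31 35 88]
 [47 31 31 31 29 31 27 27 33 38 36 27 26 28 30 31 31 29 31 32 82]
 [49 29 31 29 29 29 26 20 20 27 29 23 19 29 32 29 29 31 29 32 74]
 [53 31 31 31 30 29 30 24 27 28 22 25 24 25 32 29 31 29 29 31 71]
 [58 31 29 29 29 30 25 20 19 20 17 18 20 22 32 31 31 31 29 31 81]
 [66 31 29 31 29 31 27 23 21 30 20 21 20 17 30 31 31 31 31 32 88]
 [69 31 31 29 29 31 29 17 15 29 28 23 20 20 20 32 30 30 30 53 90]
 [69 31 29 29 31 29 28 21 19 20 23 17 17 20 18 20 30 32 47 85 89]
 [73 30 29 29 29 27 30 20 20 18 21 21 21 21 20 20 20 79 88 88 91]
 [82 33 35 38 29 30 30 18 23 26 33 40 49 59 70 78 84 88 90 88 89]]
[[122 122 119 104 101 119 131 121 118 117 106 130 129 118  83  84 107 119
  126 131 132]
 [ 88  86  97  99 101 121 128  86  85  84  84 123 121  89  80 110 128 128
  126 128 131]
 [114 
[... 184 characters left out ...]
2 130 130 130 119 102 101  85  78  89  94  71 103 131 130 130
  130 129 127]
 [111 130 132 131 129 130 110  86  84 102 138 114 130 134 112 132 132 132
  131 130 129]
 [109 131 132 130 130 129 130 150 150 139 154 145 142 141 104 133 132 133
  132 132 129]
 [105 131 132 130 131 130 125 121 111  84 115  99 103 104  86 133 133 132
  132 128 133]
 [104 130 132 130 130 130 125 106 104  79 110  88 103 104 103 120 135 134
  134 124 131]
 [103 130 131 130 130 130 128 107 106 104 111 103 103 103 102 102 119 127
  120 132 132]
 [130 129 132 130 130 131 129 101 100  97  96  99  99  99 100 100 101 126
  131 133 132]
 [131 130 131 128 124 120 111  99 100  99 100 103 105 108 110 121 122 130
  131 133 132]]
```

Run:
```python
from h import *
import pickle
a,b=pickle.load(open('c.pkl','rb'))
h=cv2.cvtColor(b['pixels'],cv2.COLOR_RGB2HSV)
m=cv2.inRange(h,(0,0,116),(179,55,255))
P=[]
for n,(x0,x1) in {'plate':(222,256),'dish':(294,328)}.items():
    k=np.zeros_like(m);k[162:212,x0:x1]=m[162:212,x0:x1]
    k=cv2.morphologyEx(k,cv2.MORPH_OPEN,np.ones((7,7)))
    cs,_=cv2.findContours(k,0,1);q=max(cs,key=cv2.contourArea)
    rr=cv2.minAreaRect(q) if n=='plate' else cv2.minEnclosingCircle(q)
    print(n,rr); p=pt(b,*rr[0],.112);print(p);P.append(p)
d=P[0]-P[1];print(np.hypot(*d[:2]),np.degrees(np.arctan2(d[1],d[0])))
```

```text
plate ((240.26649475097656, 188.73095703125), (29.99500846862793, 29.63877296447754), 85.91438293457031)
[0.567  0.1059 0.112 ]
dish ((309.7937927246094, 183.96327209472656), 14.372414588928223)
[ 0.5832 -0.1151  0.112 ]
0.22159296017698754 94.19246365025874
```

>>> drive_tool(motion=[0,0,-0.3,0,0,0,30,0,0,-0.6,0,0,0,30,0,0,-0.98,0,0,0,30,0,0,-0.98,0,0,0,30])

```text
time: 5.25
tcp_pos: [0.4592, -0.2937, 0.2036]
eef_rot: [-179.6, -0.3, -71.9]
force: [0.8, 0.4, -1.5]
finger_gap: 0.0404
finger_force: 14.9
```

Run:
```python
from h import *
o=r.get_obs();print(o['force'],o['tcp_pos'],o['finger_gap'])
```

```text
[ 0.76647587  0.41720453 -1.48922365] [ 0.45918066 -0.29374329  0.2035508 ] 0.04044281280652099
```

Run:
```python
from h import *
plan([(.52,-.11,.21,-79),(.56,.06,.21,-85.8),(.567,.105,.14,-85.8)])
```

```text
[  0.52  -0.11   0.21 -79.  ] x -0.778 y -0.575 z -0.032 turn 0.040
[ 5.60e-01  6.00e-02  2.10e-01 -8.58e+01] x -0.796 y -0.359 z -0.000 turn 0.038
[  0.567   0.105   0.14  -85.8  ] x -0.222 y -0.051 z 0.350 turn -0.000
```

>>> drive_tool(motion=[-0.778,-0.575,-0.032,0,0,0.04,30,-0.778,-0.575,-0.032,0,0,0.04,30,-0.778,-0.575,-0.032,0,0,0.04,30,-0.778,-0.575,-0.032,0,0,0.04,30])

```text
time: 5.75
tcp_pos: [0.5188, -0.1061, 0.2044]
eef_rot: [180.0, 0.0, -78.9]
force: [-0.9, -0.2, -1.4]
finger_gap: 0.0405
finger_force: 14.9
```

>>> drive_tool(motion=[-0.796,-0.359,0,0,0,0.038,30,-0.796,-0.359,0,0,0,0.038,30,-0.796,-0.359,0,0,0,0.038,30,-0.796,-0.359,0,0,0,0.038,30,-0.796,-0.359,0,0,0,0.038,30])

```text
time: 6.38
tcp_pos: [0.5579, 0.0601, 0.2041]
eef_rot: [179.9, -0.0, -85.9]
force: [0.7, -0.6, -0.6]
finger_gap: 0.0402
finger_force: 14.9
```

>>> drive_tool(motion=[-0.222,-0.051,0.2,0,0,0,30,-0.222,-0.051,0.35,0,0,0,30,-0.222,-0.051,0.35,0,0,0,30,-0.222,-0.051,0.35,0,0,0,30])

```text
time: 6.88
tcp_pos: [0.5661, 0.1046, 0.1361]
eef_rot: [-179.9, -0.0, -86.0]
force: [-1.1, 0.0, -0.5]
finger_gap: 0.0402
finger_force: 14.9
```

Run:
```python
from h import *
o=r.get_obs();print(o['force'],o['tcp_pos'],o['eef_rot'],o['finger_gap'])
c=viewer.capture('scene'); b=viewer.capture('top')
n=48;u,v=269,195
t=cv2.resize(c['pixels'][v-n:v+n,u-n:u+n,::-1],(400,400),interpolation=2)
u,v=275,187
t2=cv2.resize(b['pixels'][v-n:v+n,u-n:u+n,::-1],(400,400),interpolation=2)
cv2.imwrite('pics/p1.png',np.clip(np.hstack([t,t2])*1.5,0,255).astype(np.uint8))
```

```text
[-1.065291    0.04402671 -0.49589426] [0.5661031  0.10461305 0.13614194] [-1.79937701e+02 -1.59972341e-03 -8.59902036e+01] 0.04020067064485967
```

View pics/p1.png

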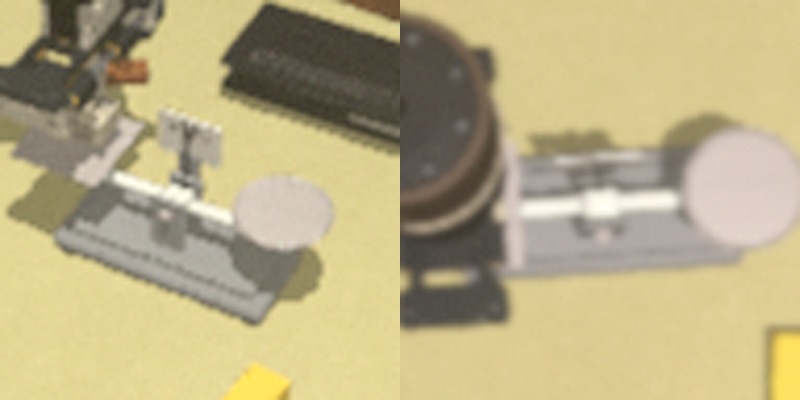

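The box is above the square plate, whose edge shows beneath it at about (115,150), and the beam is level. I'll lower it slowly and release.

>>> drive_tool(motion=[0,0,0.05,0,0,0,30,0,0,0.1,0,0,0,30,0,0,0.13,0,0,0,30,0,0,0.16,0,0,0,30,0,0,0.19,0,0,0,30,0,0,0.22,0,0,0,30,0,0,0.22,0,0,0,30])

```text
time: 7.85
tcp_pos: [0.5653, 0.1056, 0.0904]
eef_rot: [180.0, -0.0, -85.9]
force: [-0.3, 0.2, -0.1]
finger_gap: 0.0401
finger_force: 14.9
```

>>> drive_tool(motion=[0,0,0,0,0,0,44,0,0,0,0,0,0,48,0,0,0,0,0,0,60,0,0,0,0,0,0,64])

```text
time: 8.35
tcp_pos: [0.5656, 0.1057, 0.0911]
eef_rot: [-180.0, 0.0, -85.9]
force: [1.0, -0.2, 0.2]
finger_gap: 0.0611
finger_force: 0.0
```

>>> drive_tool(motion=[0,0,-0.2,0,0,0,64,0,0,-0.5,0,0,0,64,0,0,-0.7,0,0,0,64,0,0,-0.7,0,0,0,64])

```text
time: 8.85
tcp_pos: [0.5673, 0.1063, 0.235]
eef_rot: [-179.6, 0.1, -85.9]
force: [-0.6, 0.4, -0.5]
finger_gap: 0.0638
finger_force: 0.0
```

Run:
```python
from h import *
plan([(.56,.25,.24,-88)])
```

```text
[  0.56   0.25   0.24 -88.  ] x -0.719 y -0.015 z -0.025 turn 0.012
```

>>> drive_tool(motion=[-0.77,-0.01,0.0,0,0,0.012,64,-0.77,-0.01,0.0,0,0,0.012,64,-0.77,-0.01,0.0,0,0,0.012,64,-0.77,-0.01,0.0,0,0,0.012,64])

```text
time: 9.35
tcp_pos: [0.5558, 0.2611, 0.2294]
eef_rot: [179.9, -0.1, -87.9]
force: [-0.4, -0.7, -0.1]
finger_gap: 0.0643
finger_force: 0.0
```

>>> drive_tool(motion=[-0.83,0.0,0.3,0,0,0,64,-0.83,0.0,0.3,0,0,0,64,-0.83,0.0,0.3,0,0,0,64,-0.83,0.0,0.3,0,0,0,64,-0.83,0.0,0.3,0,0,0,64])

```text
time: 9.98
tcp_pos: [0.551, 0.4242, 0.1702]
eef_rot: [179.9, -0.1, -88.1]
force: [-0.4, -0.2, 0.7]
finger_gap: 0.064
finger_force: 0.0
```

Run:
```python
from h import *
w=wcam();save('w2.png',w)
o=r.get_obs();print(o['time'],o['tcp_pos'],o['eef_rot'])
c=viewer.capture('scene');save('s3.png',c);b=viewer.capture('top');save('t3.png',b)
n=40;u,v=269,190
t=cv2.resize(c['pixels'][v-n:v+n,u-n:u+n,::-1],(400,400),interpolation=2)
cv2.imwrite('pics/p2.png',np.hstack([np.clip(t*1.5,0,255).astype(np.uint8),cv2.resize(w['pixels'][:300,:400,::-1],(400,400))]))
# where the dish centre and plate centre should be seen per tip
M=np.array([.575,-.0046,0]);e=np.array([-.0732,.9973,0])
for tip in (0,.23,.28,.33):
    D=M-e*.11*np.cos(tip)+[0,0,.112+.11*np.sin(tip)];P=M+e*.11*np.cos(tip)+[0,0,.112-.11*np.sin(tip)]
    print(tip,proj(c,D),proj(c,P),((proj(c,D)-[u-n,v-n])*5))
```

```text
10.025 [0.55131599 0.42404907 0.17097069] [ 1.79990059e+02 -2.26111798e-02 -8.81325607e+01]
0 [288.5 197.1] [238.9 179.1] [297.5 235.5]
0.23 [288.1 192.2] [239.7 183.8] [295.5 211. ]
0.28 [287.9 191.1] [240.1 184.8] [294.5 205.5]
0.33 [287.5 190. ] [240.5 185.9] [292.5 200. ]
```

View pics/p2.png

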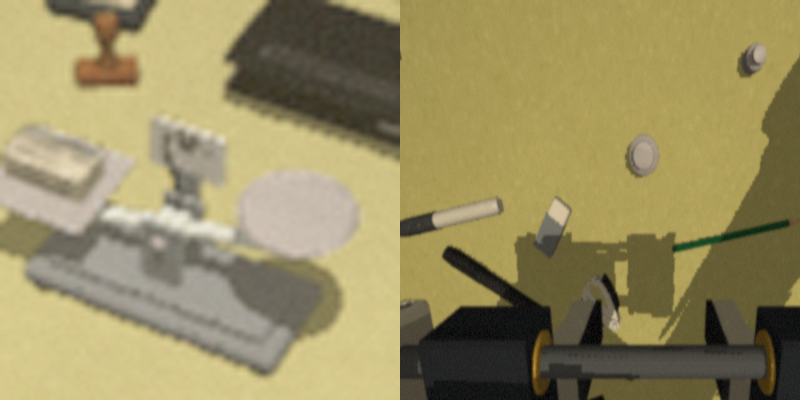

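The box lies flat on the plate and the beam has tipped, but seemingly not to the stop. The dish centre is at about (298,214) in the left half. I'll measure the tip numerically by registering the dish and plate against the level picture.

```bash
cat >> h.py <<'E'
def dishshift(f0,f1):
    A=cv2.imread('pics/'+f0);B=cv2.imread('pics/'+f1)
    def ell(I):
        h=cv2.cvtColor(cv2.resize(I[165:225,255:325],None,fx=8,fy=8,interpolation=cv2.INTER_CUBIC),cv2.COLOR_BGR2HSV)
        m=cv2.inRange(h,(0,0,105),(179,50,255)); m[:,:230]=0
        m=cv2.morphologyEx(m,cv2.MORPH_OPEN,np.ones((41,41)))
        q=max(cv2.findContours(m,0,1)[0],key=cv2.contourArea)
        e=cv2.fitEllipse(cv2.convexHull(q)); return np.array(e[0])/8+[255,165],np.array(e[1])/8
    a,b=ell(A),ell(B); print(a,b); return b[0]-a[0]
E
python3 - <<'E'
from h import *
print(dishshift('s.png','s3.png'))
E
```

```text
(array([288.87317276, 197.93315887]), array([17.38117981, 23.99106789])) (array([288.64038467, 192.77013969]), array([17.31030083, 23.85014343]))
[-0.23278809 -5.16301918]
```

The tip is about 0.24 rad, so the box is about 83 g and needs 60 + 30 g. The small weight is nearest, at about (355,41) in the wrist picture.

Run:
```python
from h import *
c=wcam()
print('A',pt(c,243,116,.03),'B',pt(c,354,43,.02))
h=cv2.cvtColor(c['pixels'],cv2.COLOR_RGB2HSV);m=cv2.inRange(h,(0,0,60),(179,75,255))
k=m[20:70,330:380];n,l,s,ce=cv2.connectedComponentsWithStats(k)
for i in range(1,n): print(s[i],ce[i]+[330,20],pt(c,*(ce[i]+[330,20]),.012))
plan([(.455,.33,.16,-87),(.455,.33,.16,-60)])
```

```text
A [0.565  0.3551 0.03  ] B [0.4558 0.2814 0.02  ]
[ 12  12  24  24 397] [353.91687657  43.46095718] [0.4533 0.2801 0.012 ]
[  0.455   0.33    0.16  -87.   ] x 0.455 y 0.498 z 0.059 turn -0.006
[  0.455   0.33    0.16  -60.   ] x 0.000 y -0.000 z -0.000 turn -0.150
```

>>> drive_tool(motion=[0.38,0.5,0.3,0,0,-0.01,50,0.38,0.5,0.3,0,0,-0.01,50,0.38,0.5,0.3,0,0,-0.01,50,0.38,0.5,0.3,0,0,-0.01,50])

```text
time: 10.68
tcp_pos: [0.4538, 0.3456, 0.112]
eef_rot: [-179.9, 0.1, -86.3]
force: [0.0, 0.8, -0.6]
finger_gap: 0.0499
finger_force: 0.0
```

```bash
cat >> h.py <<'E'
def blob(c,X,z,n=40,dbg=0):
    u,v=proj(c,X).astype(int); x0,y0=max(u-n,0),max(v-n,0)
    h=cv2.cvtColor(c['pixels'],cv2.COLOR_RGB2HSV);m=cv2.inRange(h,(0,0,60),(179,75,255))[y0:v+n,x0:u+n]
    N,l,s,ce=cv2.connectedComponentsWithStats(m)
    for i in range(1,N):
        if s[i][4]>100: q=ce[i]+[x0,y0]; print(s[i]+[x0,y0,0,0,0],q,pt(c,*q,z))
E
python3 - <<'E'
from h import *
c=wcam();blob(c,[.4545,.2805,.014],.013)
cv2.imwrite('pics/w3.png',c['pixels'][:,:,::-1])
o=r.get_obs();print(o['time'],o['tcp_pos'],o['eef_rot'])
E
```

```text
[249 111  22  23 375] [259.43733333 122.02933333] [0.4532 0.2801 0.013 ]
10.725 [0.45478293 0.3467336  0.11240721] [-1.79881983e+02  1.03491873e-01 -8.62804329e+01]
```

Run:
```python
from h import *
plan([(.4533,.280,.06,-86),(.4533,.280,.004,-86)])
```

```text
[ 4.533e-01  2.800e-01  6.000e-02 -8.600e+01] x 0.332 y 0.029 z 0.262 turn -0.002
[ 4.533e-01  2.800e-01  4.000e-03 -8.600e+01] x 0.000 y -0.000 z 0.280 turn -0.000
```

>>> drive_tool(motion=[0.332,0.028,0.26,0,0,-0.002,44,0.332,0.028,0.26,0,0,-0.002,44,0.332,0.028,0.26,0,0,-0.002,44,0.332,0.028,0.26,0,0,-0.002,44])

```text
time: 11.22
tcp_pos: [0.454, 0.281, 0.06]
eef_rot: [-179.9, 0.1, -85.9]
force: [-0.2, 0.6, -0.3]
finger_gap: 0.044
finger_force: 0.0
```

>>> drive_tool(motion=[0.003,0.003,0.28,0,0,0,44,0.003,0.003,0.28,0,0,0,44,0.003,0.003,0.28,0,0,0,30,0.003,0.003,0.28,0,0,0,14,0.003,0.003,0.28,0,0,0,10,0.003,0.003,0.28,0,0,0,10,0.003,0.003,0.28,0,0,0,10], newtons=10)

```text
time: 12.1
tcp_pos: [0.452, 0.279, 0.0035]
eef_rot: [-180.0, 0.0, -85.9]
force: [-2.7, 0.2, 5.7]
finger_gap: 0.0197
finger_force: 10.0
```

>>> drive_tool(motion=[0,0,-0.3,0,0,0,10,0,0,-0.6,0,0,0,10,0,0,-0.98,0,0,0,10,0,0,-0.98,0,0,0,10])

```text
time: 12.6
tcp_pos: [0.4533, 0.2801, 0.2036]
eef_rot: [-179.7, 0.3, -85.9]
force: [-0.4, 0.0, -1.9]
finger_gap: 0.0197
finger_force: 10.0
```

Run:
```python
from h import *
plan([(.49,.1,.23,-82),(.53,-.07,.23,-85.8),(.583,-.1143,.17,-85.8)])
```

```text
[  0.49   0.1    0.23 -82.  ] x 0.911 y -0.119 z -0.132 turn -0.022
[ 5.30e-01 -7.00e-02  2.30e-01 -8.58e+01] x 0.870 y -0.080 z -0.000 turn 0.021
[  0.583   -0.1143   0.17   -85.8   ] x 0.240 y -0.248 z 0.300 turn -0.000
```

>>> drive_tool(motion=[0.911,-0.119,-0.13,0,0,-0.022,10,0.911,-0.119,-0.13,0,0,-0.022,10,0.911,-0.119,-0.13,0,0,-0.022,10,0.911,-0.119,-0.13,0,0,-0.022,10,0.911,-0.119,-0.13,0,0,-0.022,10])

```text
time: 13.22
tcp_pos: [0.4882, 0.0983, 0.2242]
eef_rot: [179.9, -0.0, -82.1]
force: [-0.3, 0.5, -0.1]
finger_gap: 0.0193
finger_force: 10.0
```

>>> drive_tool(motion=[0.87,-0.08,0,0,0,0.021,10,0.87,-0.08,0,0,0,0.021,10,0.87,-0.08,0,0,0,0.021,10,0.87,-0.08,0,0,0,0.021,10,0.87,-0.08,0,0,0,0.021,10])

```text
time: 13.85
tcp_pos: [0.5285, -0.0704, 0.2242]
eef_rot: [179.9, 0.0, -85.7]
force: [-0.3, 0.1, -0.9]
finger_gap: 0.0191
finger_force: 10.0
```

Run:
```python
from h import *
plan([(.5816,-.0943,.165,-85.8)])
```

```text
[  0.5816  -0.0943   0.165  -85.8   ] x 0.139 y -0.256 z 0.296 turn 0.000
```

>>> drive_tool(motion=[0.139,-0.256,0.15,0,0,0,10,0.139,-0.256,0.295,0,0,0,10,0.139,-0.256,0.295,0,0,0,10,0.139,-0.256,0.295,0,0,0,10])

```text
time: 14.35
tcp_pos: [0.5821, -0.0941, 0.1671]
eef_rot: [-179.9, -0.0, -85.6]
force: [0.2, -0.2, -0.0]
finger_gap: 0.0194
finger_force: 10.0
```

Run:
```python
from h import *
plan([(.5816,-.0943,.1365,-85.8)])
w=wcam()
D=[.5828,-.1113,.1384]
print(proj(w,D))
cv2.imwrite('pics/w4.png',np.vstack([w['pixels'][:,:,::-1]]))
```

```text
[  0.5816  -0.0943   0.1365 -85.8   ] x 0.001 y 0.003 z 0.153 turn 0.001
[255.  197.5]
```

View pics/w4.png

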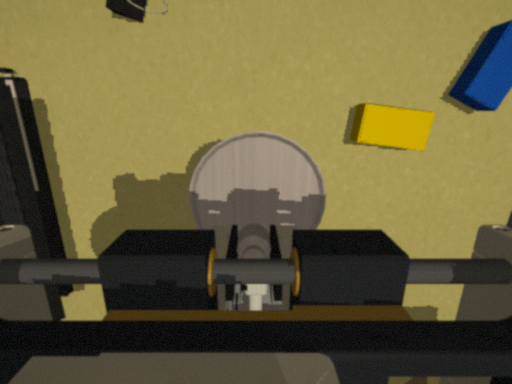

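The wrist view shows the dish circle centred at about (257,197), as predicted, and the small weight hangs inside it at (255,240). I'll lower it.

>>> drive_tool(motion=[0,0,0.06,0,0,0,10,0,0,0.1,0,0,0,10,0,0,0.12,0,0,0,10,0,0,0.14,0,0,0,10,0,0,0.153,0,0,0,10,0,0,0.153,0,0,0,10,0,0,0.153,0,0,0,10])

```text
time: 15.28
tcp_pos: [0.5818, -0.0953, 0.1355]
eef_rot: [-180.0, 0.0, -85.8]
force: [-0.6, 0.4, -0.6]
finger_gap: 0.0195
finger_force: 10.0
```

>>> drive_tool(motion=[0,0,0,0,0,0,22,0,0,0,0,0,0,26,0,0,0,0,0,0,30,0,0,0,0,0,0,34,0,0,0,0,0,0,34])

```text
time: 15.9
tcp_pos: [0.5817, -0.0953, 0.1353]
eef_rot: [180.0, -0.0, -85.7]
force: [0.1, -0.1, 0.2]
finger_gap: 0.0336
finger_force: 0.0
```

>>> drive_tool(motion=[0,0,-0.1,0,0,0,34,0,0,-0.3,0,0,0,34,0,0,-0.45,0,0,0,34,0,0,-0.45,0,0,0,34])

```text
time: 16.4
tcp_pos: [0.5832, -0.0953, 0.2282]
eef_rot: [-179.7, -0.0, -85.7]
force: [-0.3, 0.4, 0.1]
finger_gap: 0.0341
finger_force: 0.0
```

Run:
```python
from h import *
plan([(.59,-.25,.17,-78)])
```

```text
[  0.59  -0.25   0.17 -78.  ] x 0.774 y 0.024 z 0.291 turn -0.043
```

>>> drive_tool(motion=[0.774,0.05,0,0,0,0,50,0.774,0.05,0,0,0,0,50,0.774,0.05,0.35,0,0,0,50,0.774,0.05,0.45,0,0,0,50,0.774,0.05,0.45,0,0,0,50])

```text
time: 17.02
tcp_pos: [0.5807, -0.2506, 0.1317]
eef_rot: [179.6, 0.1, -85.8]
force: [-0.4, -0.5, 0.8]
finger_gap: 0.05
finger_force: 0.0
```

Run:
```python
from h import *
o=r.get_obs();print(o['tcp_pos'],o['eef_rot'])
c=wcam();save('w5.png',c);blob(c,[.581,-.322,.017],.015)
s=viewer.capture('scene');save('s4.png',s);print(dishshift('s.png','s4.png'))
n=40;u,v=275,190
t=cv2.resize(s['pixels'][v-n:v+n,u-n:u+n,::-1],(400,400),interpolation=2)
cv2.imwrite('pics/p4.png',np.hstack([np.clip(t*1.5,0,255).astype(np.uint8),cv2.resize(c['pixels'][:300,60:460,::-1],(400,400))]))
```

```text
[ 0.58072477 -0.25058941  0.13168005] [ 1.79610407e+02  1.05068856e-01 -8.58373873e+01]
[242  98  28  28 594] [255.65993266 111.2962963 ] [ 0.5836 -0.3249  0.015 ]
(array([288.87317276, 197.93315887]), array([17.38117981, 23.99106789])) (array([288.69464493, 194.63732147]), array([17.92411804, 25.41135216]))
[-0.17852783 -3.2958374 ]
```

View pics/p4.png

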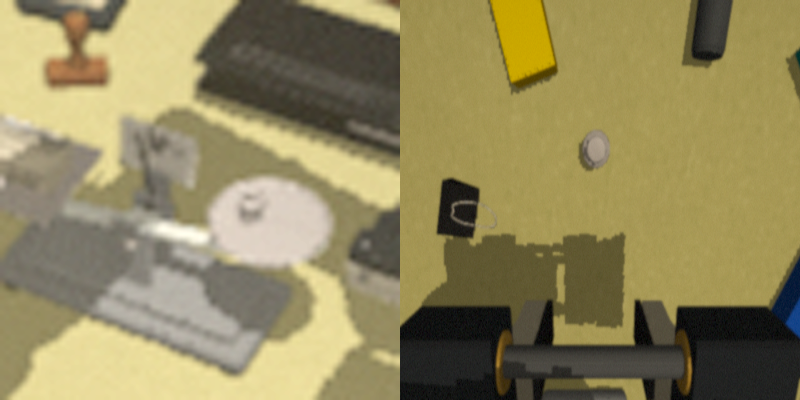

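Run:
```python
from h import *
c=wcam();blob(c,[.581,-.322,.017],.015)
o=r.get_obs();print(o['tcp_pos'],o['eef_rot'])
plan([(.5825,-.3247,.065,-85.8)])
```

```text
[247  98  26  28 570] [259.56842105 111.60350877] [ 0.5836 -0.3249  0.015 ]
[ 0.58429558 -0.25029324  0.13685902] [-1.79900016e+02 -4.91183095e-02 -8.56985257e+01]
[ 5.825e-01 -3.247e-01  6.500e-02 -8.580e+01] x 0.370 y 0.037 z 0.359 turn 0.001
```

>>> drive_tool(motion=[0.37,0.031,0.36,0,0,0,50,0.37,0.031,0.36,0,0,0,50,0.37,0.031,0.36,0,0,0,50,0.37,0.031,0.36,0,0,0,50,0.37,0.031,0.36,0,0,0,50])

```text
time: 17.8
tcp_pos: [0.584, -0.324, 0.0655]
eef_rot: [-179.8, -0.1, -85.7]
force: [-0.1, -0.8, 0.0]
finger_gap: 0.0497
finger_force: 0.0
```

>>> drive_tool(motion=[0,0,0.29,0,0,0,50,0,0,0.3,0,0,0,50,0,0,0.3,0,0,0,30,0,0,0.3,0,0,0,20,0,0,0.3,0,0,0,16,0,0,0.3,0,0,0,16,0,0,0.3,0,0,0,16])

```text
time: 18.68
tcp_pos: [0.583, -0.3248, 0.0046]
eef_rot: [-179.9, -0.0, -85.7]
force: [-1.8, 2.0, 7.6]
finger_gap: 0.0258
finger_force: 10.0
```

>>> drive_tool(motion=[0,0,-0.3,0,0,0,16,0,0,-0.6,0,0,0,16,0,0,-0.98,0,0,0,16,0,0,-0.98,0,0,0,16])

```text
time: 19.18
tcp_pos: [0.5845, -0.3257, 0.2053]
eef_rot: [-179.6, -0.2, -85.7]
force: [-0.6, 0.1, -0.6]
finger_gap: 0.0256
finger_force: 10.0
```

Run:
```python
from h import *
plan([(.584,-.195,.2,-85.8),(.5836,-.130,.16,-85.8)])
```

```text
[  0.584  -0.195   0.2   -85.8  ] x -0.652 y -0.046 z 0.026 turn 0.000
[  0.5836  -0.13     0.16   -85.8   ] x -0.324 y -0.022 z 0.200 turn -0.000
```

>>> drive_tool(motion=[-0.652,-0.046,0.026,0,0,0,16,-0.652,-0.046,0.026,0,0,0,16,-0.652,-0.046,0.026,0,0,0,16,-0.976,-0.068,0.026,0,0,0,16,-0.976,-0.068,0.2,0,0,0,16,-0.976,-0.068,0.226,0,0,0,16,-0.976,-0.068,0.226,0,0,0,16])

```text
time: 20.05
tcp_pos: [0.5815, -0.1299, 0.1541]
eef_rot: [179.9, -0.0, -85.8]
force: [0.7, -0.1, -0.1]
finger_gap: 0.0256
finger_force: 10.0
```

Run:
```python
from h import *
plan([(.5842,-.1303,.12,-85.8)])
```

```text
[  0.5842  -0.1303   0.12   -85.8   ] x 0.003 y -0.013 z 0.170 turn 0.000
```

>>> drive_tool(motion=[0,-0.01,0.07,0,0,0,16,0,-0.01,0.1,0,0,0,16,0,-0.01,0.12,0,0,0,16,0,-0.01,0.14,0,0,0,16,0,-0.01,0.155,0,0,0,16,0,-0.01,0.17,0,0,0,16,0,-0.01,0.17,0,0,0,16,0,-0.01,0.17,0,0,0,16])

```text
time: 21.05
tcp_pos: [0.5836, -0.1288, 0.1202]
eef_rot: [180.0, 0.0, -85.7]
force: [-0.2, 0.7, -0.3]
finger_gap: 0.0254
finger_force: 10.0
```

>>> drive_tool(motion=[0,0,0,0,0,0,28,0,0,0,0,0,0,32,0,0,0,0,0,0,36,0,0,0,0,0,0,40,0,0,0,0,0,0,40])

```text
time: 21.68
tcp_pos: [0.5837, -0.1289, 0.1202]
eef_rot: [-180.0, -0.0, -85.7]
force: [0.1, -0.2, 0.1]
finger_gap: 0.0398
finger_force: 0.0
```

>>> drive_tool(motion=[0,0,-0.1,0,0,0,40,0,0,-0.3,0,0,0,40,0,0,-0.5,0,0,0,40,0,0,-0.5,0,0,0,40])

```text
time: 22.18
tcp_pos: [0.5856, -0.129, 0.224]
eef_rot: [-179.6, -0.0, -85.7]
force: [0.3, 0.2, -1.0]
finger_gap: 0.0403
finger_force: 0.0
```

>>> drive_tool(motion=[0.3,0.5,-0.1,0,0,0,40,0.7,0.9,-0.1,0,0,0,40,0.7,0.9,-0.1,0,0,0,40,0.7,0.9,-0.1,0,0,0,40,0.7,0.9,-0.1,0,0,0,40,0.7,0.9,-0.1,0,0,0,40,0.7,0.9,-0.1,0,0,0,40,0.7,0.9,-0.1,0,0,0,40])

```text
time: 23.18
tcp_pos: [0.4151, -0.2813, 0.2399]
eef_rot: [180.0, 0.0, -85.7]
force: [0.7, -0.4, 0.3]
finger_gap: 0.0399
finger_force: 0.0
```

>>> drive_tool(motion=[0,0,0,0,0,0,40,0,0,0,0,0,0,40,0,0,0,0,0,0,40,0,0,0,0,0,0,40,0,0,0,0,0,0,40,0,0,0,0,0,0,40])

```text
time: 23.92
tcp_pos: [0.4145, -0.2818, 0.2402]
eef_rot: [-180.0, 0.0, -85.8]
force: [0.2, 0.9, -0.2]
finger_gap: 0.0402
finger_force: 0.0
```

Run:
```python
from h import *
s=viewer.capture('scene');save('s5.png',s);print(dishshift('s.png','s5.png'))
b=viewer.capture('top')
n=40;u,v=269,190
t=cv2.resize(s['pixels'][v-n:v+n,u-n:u+n,::-1],(400,400),interpolation=2)
t2=cv2.resize(b['pixels'][187-n:187+n,275-n:275+n,::-1],(400,400),interpolation=2)
cv2.imwrite('pics/p5.png',np.clip(np.hstack([t,t2])*1.4,0,255).astype(np.uint8))
```

```text
Traceback (most recent call last):
  File "h.py", line 31, in dishshift
    a,b=ell(A),ell(B); print(a,b); return b[0]-a[0]
               ~~~^^^
  File "h.py", line 29, in ell
    q=max(cv2.findContours(m,0,1)[0],key=cv2.contourArea)
ValueError: max() iterable argument is empty
```

The arm probably hides the balance from the scene camera here. I'll move it to the left side, as at the start.

Run:
```python
from h import *
plan([(.44,-.10,.26,-85.8),(.46,.09,.26,-85.8),(.44,.28,.26,-85.8),(.34,.44,.26,-60)])
```

```text
[  0.44  -0.1    0.26 -85.8 ] x -0.897 y -0.195 z -0.099 turn 0.000
[  0.46   0.09   0.26 -85.8 ] x -0.940 y -0.169 z -0.000 turn -0.000
[  0.44   0.28   0.26 -85.8 ] x -0.955 y 0.030 z -0.000 turn -0.000
[  0.34   0.44   0.26 -60.  ] x -0.834 y 0.440 z -0.000 turn -0.143
```

>>> drive_tool(motion=[-0.897,-0.195,-0.1,0,0,0,40,-0.897,-0.195,-0.1,0,0,0,40,-0.897,-0.195,-0.1,0,0,0,40,-0.897,-0.195,-0.1,0,0,0,40,-0.897,-0.195,-0.1,0,0,0,40])

```text
time: 24.6
tcp_pos: [0.4401, -0.0998, 0.2602]
eef_rot: [180.0, -0.0, -85.7]
force: [0.3, -0.3, -0.2]
finger_gap: 0.0404
finger_force: 0.0
```

>>> drive_tool(motion=[-0.94,-0.169,0,0,0,0,40,-0.94,-0.169,0,0,0,0,40,-0.94,-0.169,0,0,0,0,40,-0.94,-0.169,0,0,0,0,40,-0.94,-0.169,0,0,0,0,40])

```text
time: 25.22
tcp_pos: [0.4599, 0.089, 0.2597]
eef_rot: [179.9, -0.0, -85.8]
force: [0.8, -0.5, -0.8]
finger_gap: 0.0398
finger_force: 0.0
```

>>> drive_tool(motion=[-0.955,0.03,0,0,0,0,40,-0.955,0.03,0,0,0,0,40,-0.955,0.03,0,0,0,0,40,-0.955,0.03,0,0,0,0,40,-0.955,0.03,0,0,0,0,40])

```text
time: 25.85
tcp_pos: [0.4401, 0.2785, 0.2598]
eef_rot: [180.0, -0.0, -85.8]
force: [0.6, -0.9, -0.6]
finger_gap: 0.0402
finger_force: 0.0
```

>>> drive_tool(motion=[-0.834,0.44,0,0,0,-0.1,40,-0.834,0.44,0,0,0,-0.1,40,-0.834,0.44,0,0,0,-0.1,40,-0.834,0.44,0,0,0,-0.1,40,-0.834,0.44,0,0,0,-0.1,40,-0.834,0.44,0,0,0,-0.1,40])

```text
time: 26.6
tcp_pos: [0.3408, 0.4381, 0.2604]
eef_rot: [-180.0, 0.0, -67.9]
force: [0.3, 0.4, 0.8]
finger_gap: 0.0397
finger_force: 0.0
```

Run:
```python
from h import *
s=viewer.capture('scene');save('s6.png',s)
b=viewer.capture('top');save('t6.png',b)
n=40;u,v=269,190
t=cv2.resize(s['pixels'][v-n:v+n,u-n:u+n,::-1],(400,400),interpolation=2)
t2=cv2.resize(b['pixels'][187-n:187+n,275-n:275+n,::-1],(400,400),interpolation=2)
cv2.imwrite('pics/p6.png',np.clip(np.hstack([t,t2])*1.4,0,255).astype(np.uint8))
print(dishshift('s.png','s6.png'))
```

```text
(array([288.87317276, 197.93315887]), array([17.38117981, 23.99106789])) (array([287.86502075, 202.49744415]), array([ 9.92718029, 14.69667625]))
[-1.00815201  4.56428528]
```

View pics/p6.png

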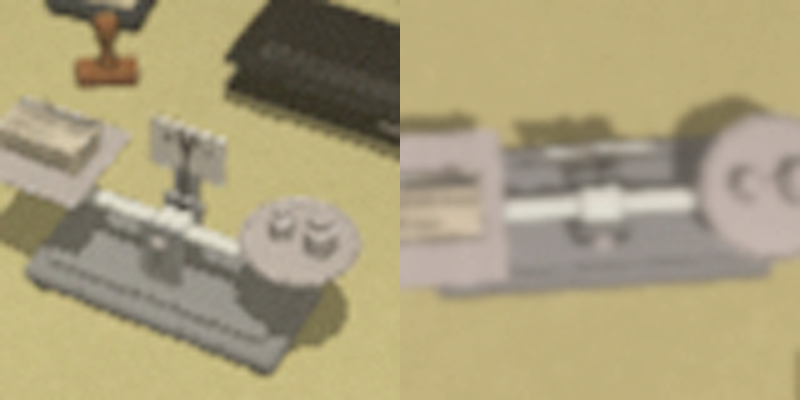

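Both weights stand upright in the dish, at (283,225) and (322,238), the box lies flat on the plate, and the pointer is upright on the dial at (187,145). The dish centre is at about (300,242), roughly 0.5 image pixel below level, so the tip is about −0.02 rad and within the long marks. I'll hand it in.

```bash
python3 -c "
from bench import workorder
print(workorder.sign_off())"
```

```text
the job is handed in; nothing more can be done
None
```

The staples box (about 83 g by the beam tip) is flat on the square plate and balanced by the 60 g and 30 g weights in the round dish; by the final picture the beam rests at about −0.02 rad, inside the long marks, and the job is handed in at about 27 s.

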